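# Level the sprung display tray under load

### The arm

A 6-joint arm with a two-finger parallel gripper is mounted at the origin on the work surface. World frame = base frame: x ahead of the robot, y to its left, z up, the work surface at z = 0. Lengths are in m, angles in rad, forces in N, time in s.
With the tool pointing down it reaches from about 0.275 to 0.875 m from the base axis. Payload 12.5 kg.
Tool frame: the origin (TCP) lies midway between the tips of the shut fingers; the grasp point (between the pads) lies 19 mm behind it; z points along the fingers, y is the line along which they close (so a half turn about z gives the same grasp; the last joint's range is limited). The gripper opens to 85 mm and grips with 20 to 120 N. Pads are 22 mm wide; open, the fingers measure 114 mm over their backs; the gripper's body (76 mm by 85 mm) begins 54 mm behind the grasp point. The pads swing forward as they close: fully open they stand 13 mm farther back than shut.
Start: joints at [1.178, 0.351, 1.652, -0, 1.139, -0.085], TCP at [0.167, 0.524, 0.231] pointing down, gripper open.
Joint ranges: [-2.75, 2.75], [-0.79, 2.1], [0.01, 2.65], [-1.57, 4.71], [0.07, 3.14], [-2.87, 2.87]. Speed limits (rad/s): [2.22, 2.22, 2.79, 3.14, 3.14, 3.14].

### API

Orientations are given as a 3x3 rotation matrix whose columns are the frame's x, y, z axes.
In Python, from station import movep, movel, goto_joints, set_gripper, sleep, inverse_kinematics, capture, PlanningError, close_job, masks_of, place_of, get_t, get_joint_positions, get_joint_vel, get_joint_efforts, get_tool_pos, get_orientation, get_ft_force, get_ft_torque, get_gripper_width, get_gripper_force gives the robot as it stands. Calls block until the motion is done:
- movep(position, orientation): joint-space move of the TCP to a pose.
- movel(position, max_speed=0.15, orientation=None, force_limit=None): straight line of the TCP; orientation=None keeps the orientation; max_speed is the mean speed in m/s. With force_limit (N) it stops when the force on the tool has changed by that much, and returns True; else False.
- goto_joints(angles): joint-space move.
- set_gripper(opening, newtons=None): finger opening in m; newtons is the grip in N (None keeps the last); returns when the fingers have stopped.
- sleep(seconds).
- inverse_kinematics(position, orientation): joint angles nearest the present ones, or None.
- capture(name): name is "side" or "top" or "wrist"; returns a dict with "image" (384x512x3 uint8, red, green, blue), "range_z" (384x512 float32, m along the optical axis (not along the pixel's ray), 0 where there is no reading), "K" (3x3 intrinsics, pixels), "dist" ([k1, k2, p1, p2, k3] as OpenCV has them; the pictures are not rectified), "extrinsics" (4x4, takes a point from camera to world coordinates). Camera axes: x right, y down, z forward; pixel columns grow to the right and rows downward; lengths in m; the calibration is good to about 2 mm. A picture is of the moment at which its call begins.
A pose or a line that the arm cannot do raises PlanningError and nothing moves.
- close_job(): hands the job in; it is judged then, once.
Trained networks look in the newest picture that a camera, given by its name, has taken for a name from the list of things; names that differ only in an ending like _2 or _b are one class to them, and where a whole thing is asked for, a point or a joint stands for the part that bears it (a point fixed in the world has none). Each returns a list of dicts, best first, with "confidence" (0 to 1); they miss things now and then, are a little off and sometimes report something else, mostly with a low value. They report only what shows in the picture. A call takes as long as a camera call. They do not tell look-alikes from the thing itself.
- masks_of(camera, query): "pixels" (384x512 bool, what is visible of it).
- place_of(camera, query): "point" ([x, y, z] in m, in the coordinates of the camera as it stood for that picture, good to about 4 mm: a listed point, or the origin of a listed thing).
Readings, each from a call of its own:
- get_t(): time.
- get_joint_positions(): joint angles.
- get_joint_vel(): joint speeds.
- get_joint_efforts(): joint torques, N m.
- get_tool_pos(): TCP position.
- get_orientation(): TCP orientation.
- get_ft_force(): force on the tool from outside, world axes, zero at the start.
- get_ft_torque(): the same for the moment, N m.
- get_gripper_width(): finger opening in m.
- get_gripper_force(): force on a finger pad.
Only numpy, scipy, OpenCV 4.12 (cv2) and the standard library are available. Lean on these libraries where they do the work, as an engineer would, in place of code of your own. Each camera call takes 0.05 s, during which the arm holds its last target. There are 200 camera calls.

### The job

Lay the spirit level lengthwise on the middle of the sprung wooden display tray, right way up, and press it down until the tray is fully home, to take a first reading of its bubble. Then turn the knob of the tray's levelling foot by as much as is needed, press the level down on the tray again, and finish while still holding the tray fully home through the level alone, with the bubble between the two lines: do not let go at the end, and leave the other things on the counter as they stand.

Things in the scene. Friction and masses are not known exactly. Their poses are not given: they have to be found in the camera images.
- level: Spirit level, aluminium bar with black end caps, 160 mm long (its x) x 26 mm wide (y) x 40 mm tall (z), about 300 g; origin: centre of its underside. Green vial with white bubble (14 mm long) and two black lines (20 mm apart inside) in the middle of the top face; the ends of the top are plain and flat, good to push on. It starts upright on the counter.
- bubble (a joint): Bubble's offset from the vial's middle along the level's own x (m). It goes to the higher end: 10 mm per 0.02 rad of slope (+ when the level's +x end is higher), at most 26 mm, and settles in about 1.5 s. Within +-3 mm it is between the lines. Valid while the level lies still on the tray; average some readings.
- stand: Wooden base of the display stand, fixed to the counter, 125 mm (x) x 315 mm (y) x 16 mm; origin on the counter. The tray is hinged at y = +95 mm, 62 mm above the counter, and runs to y = -125 mm; at y = -155 mm stands the levelling foot with its knob on top. The tray looks nearly level while up, but pressed home its foot end is at first too low.
- tray_mid (a point): Centre of the tray's upper face, about 70 mm above the counter. The tray is a plain light-wood board 120 mm wide (point x) x 215 mm long (point y) x 12 mm; the point's z is square to the board, its +y points to the hinged end, its -y to the foot.
- tray (a joint): How far the tray is pressed against its spring (rad about the hinge): 0 = up, 0.02 = fully home (hard stop, 4 mm of travel at the foot end). It stays up under the level's weight. Pushing it home takes about 5 N at 150 mm from the hinge, 7 N over the tray's centre; 8 to 15 N holds it home. Single readings are coarse: average them or go by the push.
- knob_grip (a point): Middle of the foot's knob, a black upright bar 46 mm long (point x) x 12 mm wide (y) x 32 mm tall, 114 mm above the counter. It turns about the vertical at fixed height. Clockwise from above raises the tray's foot end: 0.02 rad of slope, 10 mm of bubble, per rad. It stays where left (friction 0.12 N m). Levelling takes 0.5 to 1.4 rad clockwise; the end stop is 0.8 rad further.
- jar: Bystander, to be left alone: glass jar with a wooden lid, 68 mm across, 95 mm tall; origin at the centre of its underside.
- bowl: Bystander, to be left alone: white ceramic bowl, 110 mm across, 50 mm tall; origin at the centre of its underside.
- tin: Bystander, to be left alone: plain steel tin, 60 mm across, 60 mm tall; origin at the centre of its underside.
- spool: Bystander, to be left alone: empty turned wooden spool, 56 mm across, 72 mm tall; origin at the centre of its underside.
- tape: Bystander, to be left alone: round white tape-measure case, 54 mm across, 18 mm thick; origin at the centre of its underside.
- mug: Bystander, to be left alone: ceramic mug, 80 mm across, 90 mm tall, its handle on its own +y side; origin at the centre of its underside.
- gauge: Bystander, to be left alone: flat plywood needle gauge, 120 x 50 x 6 mm; origin at the centre of its underside.
Not all that is in view belongs to the job. What is shaped like the level but purple or yellow is not meant.

How it is judged:
On the way:
1. the level lies lengthwise on the tray and is pressed until the tray is fully home (first reading) (x of level in the frame of tray_mid between -0.048 and 0.048 m and y of level in the frame of tray_mid between -0.045 and 0.045 m and z of level in the frame of tray_mid between -0.004 and 0.004 m and angle between the x axis of level and the y axis of tray_mid, either way round below 0.2 rad and angle between level's own z axis and vertical below 0.09 rad and value of joint tray above 0.017 rad and contact force between the fingers and level above 2 N and contact force between the arm and stand below 0.5 N), for 0.3 s.
At the end, for the whole second after the job is handed in: The program ends still pressing: fingers push the level with over 2 N and the arm does not touch the stand; the level lies flat, lengthwise (0.2 rad), within 45 mm of the tray centre; tray home (over 0.017 rad), its slope under 0.009 rad; bubble within 3.5 mm of the middle (all of step 1 and value of joint bubble between -0.0035 and 0.0035 m and angle between tray_mid's own z axis and vertical below 0.009 rad); the arm keeps its last pose, push and grip.
It fails at once if a bystander is moved by more than 30 mm (distance of any of jar, bowl, tin, spool, tape, mug, gauge from where it was at the start of the episode above 0.03 m).
It also fails if it takes over 72 s, if anything falls off the work surface, if the arm or the gripper's body presses on something with over 40 N, if the wrist force passes 120 N, or if a joint passes its speed limit or range.

## Working session

There is one attempt and no reset: what is moved stays moved. The work goes in short steps, each a Python script; the robot and the scene stay as the last script left them, time stands still between calls to the robot, and variables do not carry over. Pictures are saved under pics/ and viewed, at most 10 in all, crops included, and the job is handed in when it is done.

```bash
ls; mkdir -p pics; cat > h.py <<'E'
import numpy as np, cv2
from station import *
def w(c,p): return c["extrinsics"][:3,:3]@np.array(p)+c["extrinsics"][:3,3]
def cloud(c,m):
    v,u=np.nonzero(m&(c["range_z"]>0)); z=c["range_z"][v,u].astype(float)
    n=cv2.undistortPoints(np.stack([u,v],1).astype(float)[:,None],c["K"],np.array(c["dist"],float))[:,0]
    P=np.c_[n*z[:,None],z]
    return P@c["extrinsics"][:3,:3].T+c["extrinsics"][:3,3],u,v
def save(c,n,crop=None,s=1):
    i=c["image"][:,:,::-1]
    if crop: i=i[crop[1]:crop[3],crop[0]:crop[2]]
    cv2.imwrite("pics/"+n+".png",cv2.resize(i,None,fx=s,fy=s,interpolation=cv2.INTER_CUBIC))
E
python3 - <<'E'
from h import *
np.set_printoptions(precision=3,suppress=True)
ims=[]
for n in ("top","side"):
    c=capture(n); ims.append(c["image"])
    for q in "level stand tray_mid knob_grip jar bowl tin spool tape mug gauge".split():
        for d in place_of(n,q):
            if d["confidence"]>.2: 
                p=np.array(d["point"]);uv=cv2.projectPoints(p[None],np.zeros(3),np.zeros(3),c["K"],np.array(c["dist"],float))[0].ravel()
                print(n,q,round(d["confidence"],2),w(c,p),uv.astype(int))
    print(c["extrinsics"][:3,3])
    save(c,n,None,1.5)
print(get_t(),get_orientation())
E
```

```text
pics
top level 0.97 [0.495 0.433 0.001] [106 207]
top level 0.81 [0.503 0.273 0.004] [160 205]
top level 0.76 [0.283 0.25  0.   ] [165 282]
top level 0.33 [ 0.39  -0.432  0.002] [404 246]
top stand 0.78 [ 0.576 -0.081  0.003] [283 181]
top tray_mid 0.63 [ 0.581 -0.101  0.073] [293 174]
top knob_grip 0.54 [ 0.617 -0.231  0.111] [342 158]
top jar 0.66 [ 0.75   0.128 -0.003] [214 125]
top bowl 0.8 [ 0.389 -0.43   0.003] [404 246]
top bowl 0.32 [ 0.623 -0.417  0.002] [395 168]
top tin 0.82 [0.658 0.374 0.002] [130 153]
top spool 0.69 [0.374 0.112 0.002] [215 251]
top spool 0.42 [0.651 0.18  0.   ] [195 156]
top tape 0.75 [0.652 0.181 0.003] [194 155]
top mug 0.72 [ 0.626 -0.419  0.003] [396 167]
top gauge 0.95 [ 0.736 -0.024 -0.001] [264 130]
[0.305 0.007 1.15 ]
side level 0.94 [0.493 0.436 0.001] [243 154]
side level 0.91 [0.283 0.253 0.005] [186 177]
side level 0.86 [ 0.505  0.276 -0.001] [247 174]
side level 0.69 [ 0.575 -0.084 -0.001] [275 239]
side stand 0.89 [ 0.576 -0.084  0.   ] [275 238]
side tray_mid 0.72 [ 0.583 -0.101  0.07 ] [280 223]
side knob_grip 0.64 [ 0.385 -0.434  0.002] [199 351]
side knob_grip 0.59 [ 0.617 -0.229  0.115] [300 241]
side jar 0.9 [ 0.747  0.127 -0.001] [320 196]
side jar 0.38 [0.506 0.273 0.001] [247 174]
side bowl 0.62 [ 0.388 -0.433 -0.   ] [201 351]
side tin 0.81 [ 0.656  0.372 -0.001] [285 161]
side spool 0.73 [0.372 0.111 0.005] [208 199]
side spool 0.36 [ 0.507  0.273 -0.004] [248 175]
side tape 0.47 [ 0.646  0.188 -0.001] [288 187]
side mug 0.75 [ 0.627 -0.418 -0.001] [313 341]
side gauge 0.7 [ 0.737 -0.028 -0.002] [326 226]
[ 0.468 -0.889  0.703]
1.2 [[-0.953  0.303  0.   ]
 [ 0.303  0.953  0.   ]
 [ 0.     0.    -1.   ]]
```

View pics/top.png

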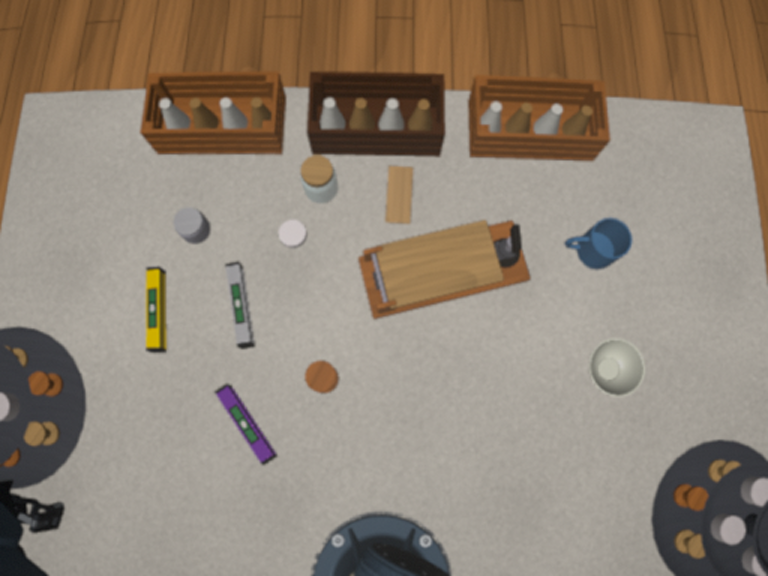

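```bash
python3 - <<'E'
from h import *
np.set_printoptions(precision=3,suppress=True)
c=capture("top")
P,u,v=cloud(c,np.ones((384,512),bool))
img=c["image"].astype(int)
# levels: points near z=.04 around each
for x,y in((.495,.434),(.504,.274),(.283,.251)):
    s=(np.hypot(P[:,0]-x,P[:,1]-y)<.095)&(P[:,2]>.033)&(P[:,2]<.05)
    r=cv2.minAreaRect(P[s,:2].astype(np.float32)); print("lvl",s.sum(),r,np.median(P[s,2]),np.median(img[v[s],u[s]],0))
s=(np.hypot(P[:,0]-.58,P[:,1]+.1)<.16)&(P[:,2]>.06)&(P[:,2]<.08)
Q=P[s]; r=cv2.minAreaRect(Q[:,:2].astype(np.float32)); print("tray",r)
A=np.c_[Q[:,:2]-[.582,-.101],np.ones(len(Q))]; print(np.linalg.lstsq(A,Q[:,2],rcond=None)[0])
s=(np.hypot(P[:,0]-.617,P[:,1]+.23)<.04)&(P[:,2]>.118)
r=cv2.minAreaRect(P[s,:2].astype(np.float32)); print("knob",s.sum(),r,np.median(P[s,2]),P[s].mean(0))
save(c,"levels",(70,160,220,310),4)
E
```

```text
lvl 544 ((0.4946368634700775, 0.434327632188797), (0.15878717601299286, 0.028364073485136032), 4.977383613586426) 0.0417538806489568 [153.  137.5  26.5]
lvl 507 ((0.5047965049743652, 0.27119529247283936), (0.15870170295238495, 0.02757912315428257), 11.799031257629395) 0.04210197284313799 [128. 127. 127.]
lvl 605 ((0.2852519154548645, 0.25077831745147705), (0.16081631183624268, 0.02832566201686859), 35.70456314086914) 0.04210478936473794 [ 98.  63. 117.]
tray ((0.5829113721847534, -0.1053181141614914), (0.12095511704683304, 0.27005109190940857), 14.958614349365234)
[ 0.003 -0.008  0.073]
knob 99 ((0.613542914390564, -0.23161208629608154), (0.046308163553476334, 0.013274315744638443), 1.5024465322494507) 0.1306516527278947 [ 0.613 -0.231  0.13 ]
```

The level candidates are yellow at px (104,206), bare aluminium grey at (160,203) and purple at (163,283), as well as the plywood gauge at (265,130). I choose the grey one at (160,203) and check it in the crop.

View pics/levels.png

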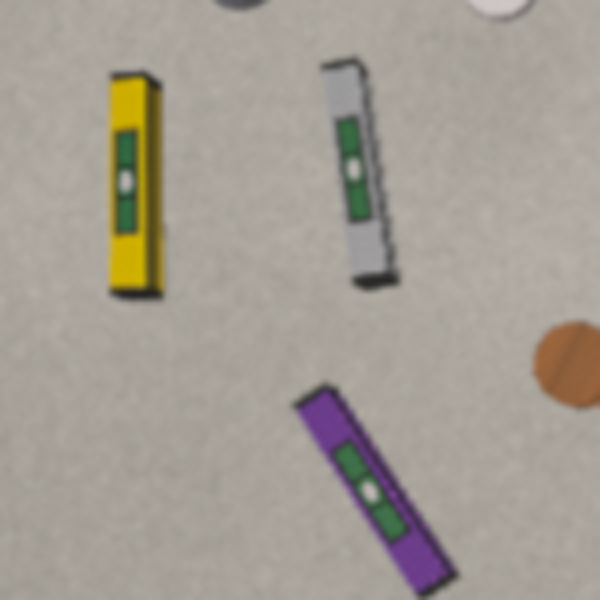

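```bash
cat >> h.py <<'E'
def down(ydir):
    y=np.array([*ydir,0.]);y/=np.linalg.norm(y);z=np.array([0,0,-1.]);return np.c_[np.cross(y,z),y,z]
E
python3 - <<'E'
from h import *
np.set_printoptions(precision=3,suppress=True)
c=capture("top")
P,u,v=cloud(c,np.ones((384,512),bool))
a=np.radians(15); 
for k in range(4):
    e=np.array([-np.sin(a),np.cos(a)]); f=np.array([np.cos(a),np.sin(a)])
    d=P[:,:2]-[.582,-.101]; s=(abs(d@e)<.09)&(abs(d@f)<.075)&(P[:,2]>.06)&(P[:,2]<.085)
    r=cv2.minAreaRect(P[s,:2].astype(np.float32)); 
    # edge-based: for each bin along e, mid of f extent
    t=d[s]@e; g=d[s]@f; b=np.linspace(-.08,.08,9); m=[(g[(t>x)&(t<y)].min()+g[(t>x)&(t<y)].max())/2 for x,y in zip(b,b[1:])]
    p=np.polyfit((b[1:]+b[:-1])/2,m,1); a-=p[0]
print("tray",np.degrees(a),"lateral off",p, r)
s=(abs(d@f)<.05)&(P[:,2]>.06)&(P[:,2]<.08); t=d[s]@e; print("extent",np.histogram(t,bins=np.arange(-.16,.14,.01)))
print(np.polyfit(t[abs(t)<.1],P[s][abs(t)<.1][:,2],1))
al=np.radians(11.8)
for sg in(1,-1):
    for nm,p,y in(("lv",[.505,.271,.012],[-np.sin(al),np.cos(al)]),("tr",[.58,-.095,.083],f),("kn",[.613,-.231,.097],[0,1])):
        print(sg,nm,inverse_kinematics(p,down(sg*np.array(y))))
E
```

```text
tray 15.012949017891337 lateral off [-0.    -0.001] ((0.5818967223167419, -0.10103992372751236), (0.12169691175222397, 0.17983748018741608), 15.134943962097168)
extent (array([  0,   1,   6,  14,   1,  47, 124, 125, 130, 125, 130, 123, 127,
       125, 132, 126, 126, 128, 129, 129, 127, 130, 127, 129, 129, 129,
       126,  99,  12,   0]), array([-0.16, -0.15, -0.14, -0.13, -0.12, -0.11, -0.1 , -0.09, -0.08,
       -0.07, -0.06, -0.05, -0.04, -0.03, -0.02, -0.01,  0.  ,  0.01,
        0.02,  0.03,  0.04,  0.05,  0.06,  0.07,  0.08,  0.09,  0.1 ,
        0.11,  0.12,  0.13,  0.14]))
[-0.011  0.073]
1 lv [ 0.411  0.697  1.724 -0.     0.721 -1.365]
1 tr [-0.242  0.603  1.665 -0.     0.874 -0.504]
1 kn [-0.431  0.687  1.462 -0.     0.992 -2.002]
-1 lv [ 0.411  0.697  1.724 -0.     0.721  1.776]
-1 tr [-0.242  0.603  1.665 -0.     0.874  2.638]
-1 kn [-0.431  0.687  1.462 -0.     0.992  1.139]
```

The crop shows the grey aluminium level with its vial at crop (353,168), i.e. px (158,202). It lies upright between the yellow and purple look-alikes, so I pick it.

```bash
cat >> h.py <<'E'
TM=np.array([.582,-.101]); TA=np.radians(15.0); E=np.array([-np.sin(TA),np.cos(TA)]); F=np.array([np.cos(TA),np.sin(TA)])
E
python3 - <<'E'
from h import *
np.set_printoptions(precision=3,suppress=True)
al=np.radians(11.8); R=down([-np.sin(al),np.cos(al)])
set_gripper(.06,40)
movep([.504,.272,.10],R); movel([.504,.272,.013],.12)
set_gripper(.0,40); print("w",get_gripper_width(),get_gripper_force(),get_t())
movel([.504,.272,.17],.2)
p=TM+.008*E; R2=down(F)
movep([*p,.17],R2); print(get_t()); movel([*p,.10],.15)
print(movel([*p,.076],.03,None,3),get_tool_pos(),get_ft_force(),get_gripper_width(),get_t())
c=capture("wrist"); save(c,"wrist1",None,1.2); save(capture("top"),"top2",(200,130,380,230),4)
E
```

```text
w 0.024930074998287352 39.12373423576355 4.575
6.9
True [ 0.58  -0.093  0.084] [0.976 0.203 4.063] 0.02507652638041833 8.0833
```

View pics/wrist1.png

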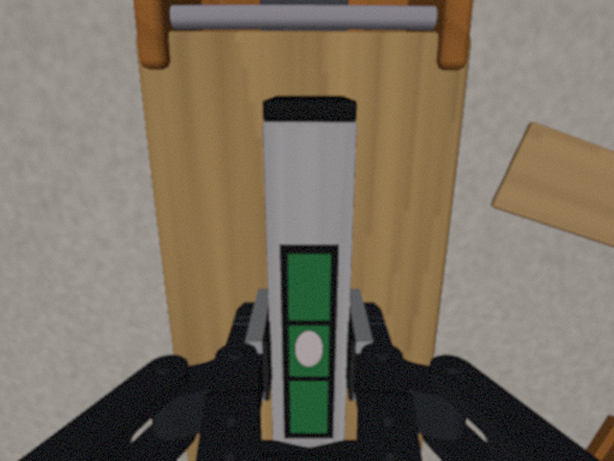

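The wrist view shows the level flat and lengthwise on the tray, with the vial in view (px about (308,350) in the scaled picture). The camera sits on the hinge side, so pressing the foot end leaves the vial visible. I release and press.

```bash
cat >> h.py <<'E'
def bubble(n=3,name=None,h=.111):
    out=[]
    for i in range(n):
        c=capture("wrist"); im=c["image"].astype(int); r,g,b=im[...,0],im[...,1],im[...,2]
        gr=((g>r+40)&(g>b+25)).astype(np.uint8)
        k,lab,st,_=cv2.connectedComponentsWithStats(cv2.morphologyEx(gr,cv2.MORPH_CLOSE,np.ones((9,9))))
        j=1+np.argmax(st[1:,4]); hull=np.zeros_like(gr)
        cv2.fillConvexPoly(hull,cv2.convexHull(np.argwhere(lab==j)[:,::-1].astype(np.int32)),1)
        wh=cv2.erode(hull,np.ones((3,3)))>0; wh&=(r>130)&(b>120)
        bk=(cv2.erode(hull,np.ones((7,7)))>0)&(np.max(im,2)<60)
        def pr(m):
            v,u=np.nonzero(m); q=cv2.undistortPoints(np.stack([u,v],1).astype(float)[:,None],c["K"],np.array(c["dist"],float))[:,0]
            d=np.c_[q,np.ones(len(q))]@c["extrinsics"][:3,:3].T; o=c["extrinsics"][:3,3]
            X=o+d*((h-o[2])/d[:,2])[:,None]; return (X[:,:2]-TM)@E
        B,G,L=pr(wh),pr(lab==j),pr(bk); lm=np.mean([G.min(),G.max()])
        a,bb=L[L>lm],L[L<lm]
        out.append([(B.min()+B.max())/2-lm, np.ptp(B),np.ptp(G),lm,(a.mean()+bb.mean())/2-lm if len(a) and len(bb) else np.nan, a.mean()-bb.mean() if len(a) and len(bb) else np.nan])
        sleep(.1)
    if name: save(c,name,None,1.2)
    print("bubble(mm): off,blen,glen,gmid,linemid,linegap",(np.mean(out,0)*1e3).round(2))
    return out
def press(N=11):
    p=TM+(.008-.060)*E
    movep([*p,.15],down(F)); set_gripper(0,40); movel([*p,.122],.1)
    f0=get_ft_force(); hit=movel([*p,.098],.012,None,N)
    print("press",hit,get_tool_pos(),get_ft_force()-f0,get_t())
E
python3 - <<'E'
from h import *
np.set_printoptions(precision=3,suppress=True)
set_gripper(.05); p=get_tool_pos(); movel([p[0],p[1],.15],.15); print(get_t())
press(); sleep(2); bubble(3,"press1"); print(get_tool_pos(),get_ft_force(),get_t())
E
```

```text
9.1417
press True [ 0.596 -0.152  0.108] [-2.94   0.374  8.445] 11.675
bubble(mm): off,blen,glen,gmid,linemid,linegap [ 5.35 12.72 68.94  6.77 -0.07 21.74]
[ 0.596 -0.152  0.108] [-1.346 -0.093  7.553] 14.125
```

View pics/press1.png

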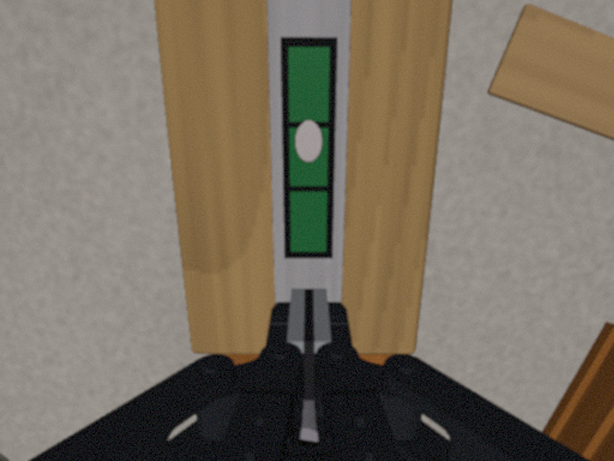

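The vial is clear at about (308,145), with the bubble toward the hinge end at (308,141) and its upper end touching the upper line. I press a bit more to confirm the hard stop.

```bash
python3 - <<'E'
from h import *
np.set_printoptions(precision=4,suppress=True)
p=get_tool_pos()
for k in range(1,5):
    movel([p[0],p[1],p[2]-.0005*k],.01); sleep(.2)
    f=np.mean([get_ft_force() for _ in range(8)],0); print(get_tool_pos()[2],f)
    if f[2]>13: break
sleep(1.3); bubble(4); print(get_t())
E
```

```text
0.10819263717643933 [-2.8982  0.1673  7.0577]
0.10810851359813269 [-2.5434 -0.1355 10.6717]
0.10791807182676579 [-5.3596  0.7549 13.8782]
bubble(mm): off,blen,glen,gmid,linemid,linegap [ 6.18 12.74 68.8   6.73 -0.07 21.71]
17.375
```

The hard stop is confirmed: the force rises steeply with no travel, and the bubble reads about 6.2 mm toward the hinge. That calls for about 0.62 rad clockwise. Next I look at the knob from close by.

```bash
python3 - <<'E'
from h import *
np.set_printoptions(precision=4,suppress=True)
p=get_tool_pos(); movel([p[0],p[1],.19],.15)
movep([.676,-.231,.21],down([0,1])); c=capture("wrist"); save(c,"knob",None,1.2)
for d in place_of("wrist","knob_grip"): print(d["confidence"],w(c,d["point"]))
P,u,v=cloud(c,np.ones((384,512),bool)); 
s=(np.hypot(P[:,0]-.616,P[:,1]+.231)<.04)&(P[:,2]>.122)&(P[:,2]<.14)
print(s.sum(),cv2.minAreaRect(P[s,:2].astype(np.float32)),np.median(P[s,2]),get_t())
E
```

```text
0.6 [ 0.6151 -0.2322  0.114 ]
1383 ((0.6153066158294678, -0.23299050331115723), (0.046042945235967636, 0.01198518555611372), 3.6659812927246094) 0.12967461227255822 19.4333
```

View pics/knob.png

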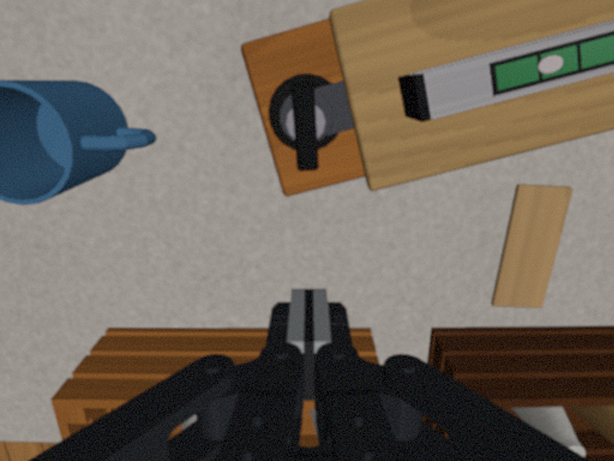

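The picture shows the black knob bar at about (306,125) and the level still resting on the tray. The measured bar is 46 x 12 mm with its top at 0.130 m, which matches the description. I grip and turn it.

```bash
cat >> h.py <<'E'
def turn(k,a0,dth,z=.099):
    R=lambda a: down([np.cos(a+np.pi/2),np.sin(a+np.pi/2)])
    movep([*k,.17],R(a0)); set_gripper(.04,60); movel([*k,z],.1); set_gripper(0,60)
    print("grip",get_gripper_width(),get_gripper_force(),get_ft_force())
    n=max(1,int(np.ceil(abs(dth)/.35)))
    for i in range(1,n+1):
        goto_joints(inverse_kinematics([*k,z],R(a0-dth*i/n)))
    print("turned",get_ft_force(),get_ft_torque()); sleep(.2)
    set_gripper(.04); movel([*k,.18],.15); print(get_t())
E
python3 - <<'E'
from h import *
np.set_printoptions(precision=3,suppress=True)
turn([.6153,-.2330],np.radians(3.67),.62)
press(12); sleep(1.6); print(get_ft_force()); bubble(4,"press2"); print(get_tool_pos(),get_t())
E
```

```text
grip 0.011161096844148618 58.890278935432434 [-1.959  4.056  5.756]
turned [-2.317 -0.002  4.941] [ 0.031  0.453 -0.179]
23.5917
press True [ 0.596 -0.152  0.11 ] [-3.462  0.745  6.947] 26.4583
[-3.303  0.59   7.764]
bubble(mm): off,blen,glen,gmid,linemid,linegap [-0.67 13.21 69.59  7.22 -0.08 21.91]
[ 0.596 -0.152  0.11 ] 28.6583
```

View pics/press2.png

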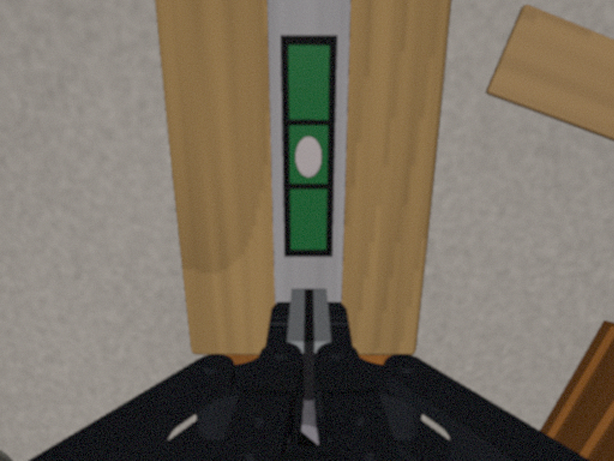

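The bubble now sits midway between the lines at (308,157). I firm up the push, re-check that the tray is home, and hand in if it still reads true.

```bash
python3 - <<'E'
from h import *
np.set_printoptions(precision=4,suppress=True)
p=get_tool_pos()
for k in range(0,7):
    if k: movel([p[0],p[1],p[2]-.0004*k],.01)
    sleep(.3)
    f=np.mean([get_ft_force() for _ in range(20)],0); print(get_tool_pos()[2],f)
    if f[2]>11: break
sleep(1.6); o=np.mean(bubble(5),0); f=np.mean([get_ft_force() for _ in range(20)],0); print(get_tool_pos(),f,get_t())
if abs(o[0])<.002 and 9<f[2]<17: print("close",close_job())
E
```

```text
0.11020428339296731 [-1.9483 -0.023   7.8641]
0.11027674462105 [-2.599   0.3796  7.1698]
0.11015571477389433 [-3.5272  0.261   9.6808]
0.11004041895725064 [-3.8836  0.6853 12.238 ]
bubble(mm): off,blen,glen,gmid,linemid,linegap [-0.17 13.17 69.71  7.11 -0.05 22.01]
[ 0.596  -0.1519  0.11  ] [-4.8913  1.0017 12.4071] 32.9583
the job is handed in; nothing more can be done
close None
```

The job is handed in at about 33 s, with the level pressing the tray against its hard stop at about 12 N and the bubble 0.2 mm from the middle by my last reading; I have not seen the judge's result.

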